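# Unload the sample from a measuring coil and show it at a slant

## Robot

A 6-joint arm with a two-finger parallel gripper is mounted at the origin on the work surface; the furniture and walls round the work are solid. World frame = base frame: x ahead of the robot, y to its left, z up, the work surface at z = 0. Lengths are in m, angles in rad, forces in N, time in s.
With the tool pointing down it reaches from about 0.15 to 0.775 m from the base axis. Payload 6.1 kg.
Tool frame: the origin (TCP) lies midway between the tips of the shut fingers; the grasp point (between the pads) lies 19 mm behind it; z points along the fingers, y is the line along which they close (so a half turn about z gives the same grasp; the last joint's range is limited). The gripper opens to 85 mm and grips with 20 to 120 N. Pads are 22 mm wide; open, the fingers measure 114 mm over their backs; the gripper's body (76 mm by 85 mm) begins 54 mm behind the grasp point. The pads swing forward as they close: fully open they stand 13 mm farther back than shut.
Start: joints at [1.206, 0.126, -0.04, 1.405, 0, 1.571], TCP at [0.187, 0.49, 0.231] pointing down, gripper open.
Joint ranges: [-2.72, 2.72], [-0.95, 1.95], [-1.27, 1.35], [-1.78, 2.02], [-1.46, 1.47], [-3.14, 3.14]. Speed limits (rad/s): [2.39, 2.39, 3.01, 3.14, 3.14, 3.14].

## Interface

Orientations are given as a unit quaternion [w, x, y, z].
In Python, from bench import robot, imaging, job gives the robot as it stands.
- The arm moves only by the tool carry_out, never from a script. Its argument "steps" is a list that holds one entry, the list of rows, each a list of 7 numbers: the shift along the tool's x, y, z in units of 25 mm (1.0 is 25 mm), then the turn, a rotation vector about the tool's x, y, z in units of 5 degrees (1.0 is 5 degrees), then the gripper's target within -1 to 1 (shut at 1, half-way at 0, fully open at -1). In form: [[[dx, dy, dz, ax, ay, az, gripper], ...]]. A call has 1 to 20 rows; each row is the pose to reach, as a shift and turn from the pose commanded when the call began, along the tool's axes at that moment; what a row does not reach only later rows make up. A row lasts 1/10 s, in which the tool goes at most 50 mm and 8.59 degrees, less where a joint would pass 70% of its speed; a pose out of reach is approached as far as the arm can. A call with a gripper value outside its range is refused whole. The fingers move at their own pace and stop on an object; the grip force is fixed at half the most. Time passes only in rows, so rows that repeat a pose let the fingers close. It gives the time, the measured TCP pose, the force, the opening and the grip force at its end, in the units of the state.
- robot.read_state(): the state, without advancing time (a new reading comes with each control period).
- imaging.read_camera(name): name is "scene" or "top"; returns a dict with "pixels" (384x512x3 uint8, red, green, blue), "z_map" (384x512 float32, m along the optical axis (not along the pixel's ray), 0 where there is no reading), "mtx" (3x3 intrinsics, pixels), "position" and "orientation" of the camera in the world. Camera axes: x right, y down, z forward; pixel columns grow to the right and rows downward; lengths in m; the calibration is good to about 2 mm. A picture is of the moment at which its call begins.
- job.job_done(): hands the job in; it is judged then, once.
Trained networks look in a picture, given as the dict that the camera call returned (one of the last four; its "shot" number tells which), for a name from the list of things; names that differ only in an ending like _2 or _b are one class to them, and where a whole thing is asked for, a point or a joint stands for the part that bears it (a point fixed in the world has none). Each returns a list of dicts, best first, with "confidence" (0 to 1); they miss things now and then, are a little off and sometimes report something else, mostly with a low value. They report only what shows in the picture. A call takes as long as a camera call. They do not tell look-alikes from the thing itself.
- imaging.spot_in(picture, label): "at" ([x, y, z] in m, in world coordinates, good to about 4 mm: the middle of the surface that is visible of it).
- imaging.regions_of(picture, label): "mask" (384x512 bool, what is visible of it).
The state is a dict: "clock": time; "q": joint angles; "qd": joint speeds; "joint_torque": joint torques, N m; "eef_pos": TCP position; "tcp_rot": TCP orientation; "wrist_force": force on the tool from outside, world axes, zero at the start; "wrist_torque": the same for the moment, N m; "grip_width": opening from 0.0 (shut) to 1.0 (fully open); "grip_force": force on a finger pad.
Only numpy, scipy, OpenCV 4.12 (cv2) and the standard library are available. Lean on these libraries where they do the work, as an engineer would, in place of code of your own. Each camera call takes 0.05 s, during which the arm holds its last target. There are 200 camera calls.

## Task

Lift the tall wound coil straight up off the hollow spindle of its stand and set it down gently, upright, wholly on the black rubber mat. Then draw the sample tube out of the spindle and hold it still in the air, cap end up, tilted about 45 degrees from upright, with its middle 20 cm or more above the bench; finish while still holding it. Leave the coil standing on the mat and do not disturb the other things.

Things in the scene. Friction and masses are not known exactly. Their poses are not given: they have to be found in the camera images.
- coil_mid (a point): Centre of the tall wound coil: 80 mm high, black end flanges 56 mm in diameter, 5 mm thick, copper winding 48 mm in diameter between them, bore 32 mm, 0.11 to 0.22 kg; z along the bore. It starts upright round the spindle, underside 45 mm, top 125 mm above the bench, and lifts off freely. It surrounds the tube to above its cap; lift it 85 mm to clear. The spare coil is only 35 mm high.
- tube_mid (a point): Middle of the only conical tube: 116 mm long, body 17 mm in diameter, fixed blue cap 22 mm in diameter and 14 mm long, 0.02 to 0.03 kg. z points along it to the cap end; cap 44 to 58 mm along +z, tip 58 mm along -z. It starts loosely upright in the spindle, tip 6 mm above the bench, cap at 108 to 122 mm, 23 mm above the spindle's rim. A straight pull of 85 mm frees it.
- spindle_top (a point): Centre of the rim of the hollow spindle, 85 mm above the bench: upright aluminium sleeve 27 mm outside, bore 20 mm wide and 79 mm deep, rising 40 mm from the top of the stand.
- stand: Fixed grey instrument housing, 90 x 90 x 45 mm, with a dark window and a small knob on one side, that carries the spindle in its middle; origin at the centre of its underside, on the bench; x and y along its sides.
- mat: Black rubber mat 120 x 120 x 3 mm lying flat, fixed; origin at the centre of its underside, at bench height (its top is 3 mm higher); x and y along its sides.
- spare_coil_mid (a point): Centre of the short spare coil, a bystander standing on the bench: 56 mm in diameter, 35 mm high. Leave it alone.
- pen_pot: White beaker with pens, 68 mm in diameter, 139 mm high, origin at the centre of its underside; a bystander. Leave it alone.
- pen: Pen lying on the bench, 140 mm long along its y axis, 15 mm high; a bystander. Leave it alone.
- sticky_notes: Block of sticky notes, 77 x 77 x 11 mm, flat on the bench, origin at the centre of its underside; a bystander. Leave it alone.
There are look-alikes about, which are no part of the job. Leave any blue or brown look-alike of the part that bears coil_mid alone.

How it is judged:
On the way, in this order (a step that is already met when the one before it is completed fails the run):
1. the coil stands upright and released wholly on the mat, the tube still in the spindle (x of coil_mid in the frame of mat between -0.034 and 0.034 m and y of coil_mid in the frame of mat between -0.034 and 0.034 m and z of coil_mid in the frame of mat below 0.048 m and angle between coil_mid's own z axis and vertical below 0.1 rad and contact force between the fingers and coil below 0.05 N and z of tube_mid in the frame of stand below 0.08 m and horizontal distance between tube_mid and spindle_top below 0.01 m), for 0.2 s.
2. the tube is drawn up out of the spindle in the fingers (z of tube_mid in the frame of stand above 0.143 m and contact force between the fingers and tube above 0.5 N), for 0.1 s.
At the end, for the whole second after the job is handed in: Coil upright (within 0.1 rad), released, its axis within 34 mm of the mat centre along each side; tube held by the fingers (over 0.5 N), still, its middle over 185 mm above the bench, cap end up, axis 0.5 to 1.1 rad from vertical, touching neither stand, coil nor pen pot (x of coil_mid in the frame of mat between -0.034 and 0.034 m and y of coil_mid in the frame of mat between -0.034 and 0.034 m and z of coil_mid in the frame of mat below 0.048 m and angle between coil_mid's own z axis and vertical below 0.1 rad and contact force between each of the fingers, tube and coil below 0.05 N and height (world z) of tube_mid above 0.185 m and angle between tube_mid's own z axis and vertical between 0.5 and 1.1 rad and contact force between the fingers and tube above 0.5 N and linear speed of tube below 0.04 m/s and contact force between tube and stand below 0.05 N and contact force between tube and pen_pot below 0.05 N); the arm keeps its last pose, push and grip.
It fails at once if the coil is knocked over (tilted more than 0.5 rad) (angle between coil_mid's own z axis and vertical above 0.5 rad).
It fails at once if the coil strikes or is pressed on the mat with more than 40 N (contact force between coil and mat above 40 N).
It fails at once if a bystander (spare coil, pen, sticky notes, pen pot) is moved more than 20 mm (distance of any of spare_coil_mid, pen, sticky_notes, pen_pot from where it was at the start of the episode above 0.02 m).
It also fails if it takes over 56 s, if anything falls off the work surface, if the arm or the gripper's body presses on something with over 40 N, if the wrist force passes 120 N, or if a joint passes its speed limit or range.

## Working session

There is one attempt and no reset: what is moved stays moved. The work goes in short steps, Python scripts to look and compute and a tool call to move; the robot and the scene stay as the last step left them, time stands still between calls to the robot, and variables do not carry over. Pictures are saved under pics/ and viewed, at most 10 in all, crops included, and the job is handed in when it is done.

Besides the shell and the picture viewer there is one more tool, called after "Call:" by a JSON object that holds its "op" and its "data", one argument or row to a line. carry_out: Moves the arm, as the interface text tells. Its arguments: {"type":"object","properties":{"steps":{"type":"array","items":{"type":"array","items":{"type":"array","items":{"type":"number"}}}}},"required":["steps"]}

```bash
mkdir -p pics; cat > h.py <<'E'
import numpy as np,cv2
from bench import robot,imaging,job
from scipy.spatial.transform import Rotation as R
def rot(q): return R.from_quat([q[1],q[2],q[3],q[0]])
def cloud(p):
    z=p["z_map"];K=np.array(p["mtx"]);v,u=np.mgrid[:z.shape[0],:z.shape[1]]
    c=np.stack([(u-K[0,2])/K[0,0]*z,(v-K[1,2])/K[1,1]*z,z],-1)
    w=rot(p["orientation"]).apply(c.reshape(-1,3)).reshape(c.shape)+p["position"]; w[z<=0]=np.nan
    return w
def proj(p,x):
    K=np.array(p["mtx"]);c=rot(p["orientation"]).inv().apply(np.array(x)-p["position"]);return (K@(c/c[2]))[:2].round()
E
cat > a.py <<'E'
from h import *
ims=[]
for n in("scene","top"):
    p=imaging.read_camera(n);ims.append(p["pixels"]);print(n,np.round(p["position"],3))
    for l in("coil_mid","tube_mid","stand","mat","spare_coil_mid","pen_pot","pen","sticky_notes","spindle_top"):
        for d in imaging.spot_in(p,l)[:3]: print(l,round(d["confidence"],2),np.round(d["at"],3),proj(p,d["at"]))
    cv2.imwrite(f"pics/{n}0.png",p["pixels"][:,:,::-1])
s=robot.read_state();print(s["eef_pos"],s["tcp_rot"],s["clock"])
E
python3 a.py
```

```text
scene [-0.147 -0.177  0.657]
coil_mid 0.71 [ 0.381 -0.074  0.057] [257. 238.]
coil_mid 0.7 [ 0.473 -0.158  0.103] [301. 202.]
coil_mid 0.6 [0.536 0.262 0.012] [154. 186.]
tube_mid 0.61 [ 0.49  -0.155  0.123] [302. 191.]
stand 0.63 [ 0.443 -0.153  0.043] [295. 229.]
mat 0.88 [ 0.492  0.106 -0.   ] [201. 209.]
spare_coil_mid 0.92 [ 0.572 -0.011  0.024] [250. 191.]
pen 0.46 [ 0.437 -0.006  0.008] [235. 229.]
pen 0.37 [ 0.571 -0.01   0.024] [250. 191.]
sticky_notes 0.59 [0.537 0.259 0.009] [155. 187.]
spindle_top 0.85 [ 0.447 -0.143  0.043] [291. 227.]
top [ 0.267 -0.052  1.143]
coil_mid 0.87 [ 0.486 -0.156  0.121] [314. 205.]
coil_mid 0.67 [ 0.392 -0.081  0.08 ] [278. 244.]
tube_mid 0.63 [ 0.491 -0.157  0.124] [315. 203.]
stand 0.97 [ 0.472 -0.144  0.048] [306. 216.]
mat 0.79 [ 0.493  0.104 -0.003] [210. 202.]
pen_pot 0.58 [ 0.579 -0.278  0.06 ] [363. 179.]
pen 0.72 [ 0.447 -0.005  0.013] [249. 222.]
sticky_notes 0.96 [0.542 0.26  0.016] [153. 176.]
spindle_top 0.78 [ 0.472 -0.141  0.043] [304. 217.]
[0.1872995  0.49046246 0.23131476] [6.31782483e-06 1.81393260e-01 9.83410638e-01 3.92259818e-05] 1.0
```

View pics/scene0.png

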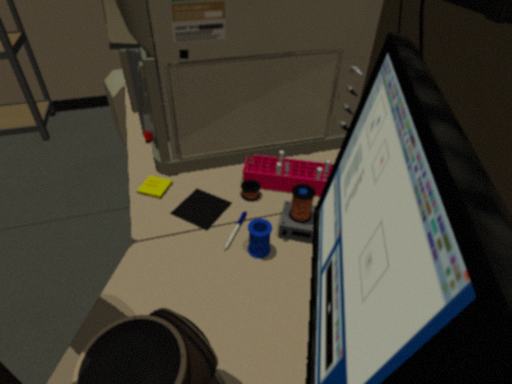

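View pics/top0.png

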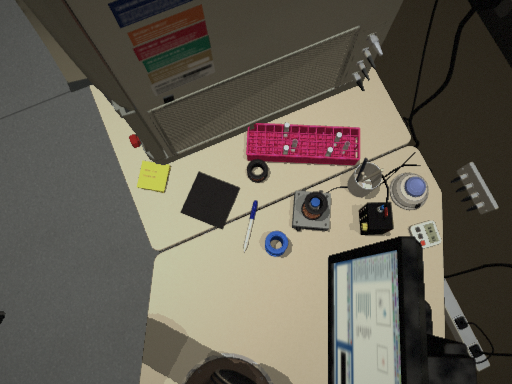

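Scene picture: blue coil at (260,238), copper coil on the stand at (302,203), low spare at (251,190) and the mat at (201,209). Top picture: copper coil with the blue cap inside at (314,205), the blue look-alike at (277,244), the short spare at (257,171), the mat at (210,200), the pen pot at (365,180) and the monitor to the lower right.
Candidates for the coil, in the top picture, are blue (277,244), spare (257,171) and copper on the stand (314,205). I choose the one on the stand.

```bash
cat > b.py <<'E'
from h import *
p=imaging.read_camera("top");w=cloud(p);a=p["pixels"]
cv2.imwrite("pics/crop1.png",cv2.resize(a[140:260,170:420],None,fx=3.2,fy=3.2,interpolation=cv2.INTER_CUBIC)[:,:,::-1])
x,y,z=w[...,0],w[...,1],w[...,2]
def circ(P):
    A=np.c_[2*P,np.ones(len(P))];s=np.linalg.lstsq(A,(P**2).sum(1),rcond=None)[0];return s[:2],np.sqrt(s[2]+s[:2]@s[:2])
m=(np.hypot(x-.486,y+.156)<.05)&(z>.112)&(z<.135)
P=w[m];c,r=cv2.minEnclosingCircle(P[:,:2].astype(np.float32));print("coil top",c,r,np.median(P[:,2]),len(P),P[:,:2].mean(0))
for l in("stand","mat","pen_pot","tube_mid","coil_mid"):
    for d in imaging.regions_of(p,l)[:2]:
        q=w[d["mask"]];q=q[~np.isnan(q[:,0])]
        if l=="stand": q=q[abs(q[:,2]-.045)<.01]
        print(l,round(d["confidence"],2),cv2.minAreaRect(q[:,:2].astype(np.float32)),np.nanpercentile(q[:,2],[2,50,98]).round(3),len(q))
# obstacle map: max z over 5 cm cells (both cameras)
w2=cloud(imaging.read_camera("scene"));Q=np.r_[w.reshape(-1,3),w2.reshape(-1,3)];Q=Q[~np.isnan(Q[:,0])]
print("cols y from .3 to -.5; rows x")
for X in np.arange(0.05,.85,.05):
    print("%.2f"%X,[int(1000*np.percentile(t,98)) if len(t:=Q[(abs(Q[:,0]-X)<.025)&(abs(Q[:,1]-Y)<.025)][:,2]) else -1 for Y in np.arange(.3,-.51,-.05)])
E
python3 b.py
```

```text
coil top (0.49257686734199524, -0.15834562480449677) 0.027836425229907036 0.12381933506714549 388 [ 0.49308704 -0.15835099]
stand 0.74 ((0.489367812871933, -0.15840430557727814), (0.09748566150665283, 0.09032700955867767), 1.3345787525177002) [0.038 0.045 0.049] 744
mat 0.68 ((0.498727023601532, 0.10484205931425095), (0.12113691866397858, 0.1219760850071907), 73.79448699951172) [-0.002  0.003  0.007] 2006
pen_pot 0.56 ((0.5949636101722717, -0.28597161173820496), (0.06632983684539795, 0.09931498765945435), 71.45610809326172) [0.002 0.057 0.131] 865
coil_mid 0.85 ((0.39702484011650085, -0.07695965468883514), (0.060365572571754456, 0.05470806360244751), 75.2343521118164) [-0.001  0.078  0.083] 422
coil_mid 0.64 ((0.5009459257125854, -0.15790380537509918), (0.07073455303907394, 0.054692592471838), 1.6505322456359863) [0.046 0.123 0.128] 495
cols y from .3 to -.5; rows x
0.05 [-1, -1, 2, 4, 13, 230, 233, 229, 178, 2, 254, 519, 518, -1, -1, -1, -1]
0.10 [-1, -1, 3, 3, 5, 171, 205, 203, 4, 3, 272, 518, 517, -1, -1, -1, -1]
0.15 [-1, -1, 2, 3, 3, 4, 3, 2, 2, 2, 292, 518, 516, 380, 380, -1, -
[... 257 characters left out ...]
510, -1, -1, 3, 3]
0.40 [2, 4, 3, 3, 3, 3, 11, 81, 81, 3, 3, 3, 2, -1, -1, 4, 2]
0.45 [3, 4, 3, 5, 6, 5, 12, 3, 46, 124, 52, 3, 100, 100, 18, 20, 19]
0.50 [12, 13, 3, 6, 6, 6, 13, 3, 46, 126, 125, 3, 156, 100, 16, 20, 142]
0.55 [15, 669, 676, 6, 6, 5, 36, 34, 45, 46, 47, 118, 153, 38, 67, 69, 333]
0.60 [639, 672, 669, 643, 356, 4, 58, 58, 58, 57, 51, 132, 132, 38, 69, 519, 409]
0.65 [411, 446, 0, 618, 610, 579, 59, 87, 87, 59, 88, 77, 4, 15, 509, 468, 460]
0.70 [455, 440, -1, -3, 1, 564, 541, 517, 85, 59, 87, 59, 571, 577, 551, 463, -1]
0.75 [-1, -1, -1, -1, -1, -1, 2, 504, 477, 458, 4, 4, 556, 542, 467, 463, -1]
0.80 [-1, -1, -1, -1, -1, -1, -1, 0, 239, 456, 451, 302, 462, 348, 465, -1, -1]
```

View pics/crop1.png

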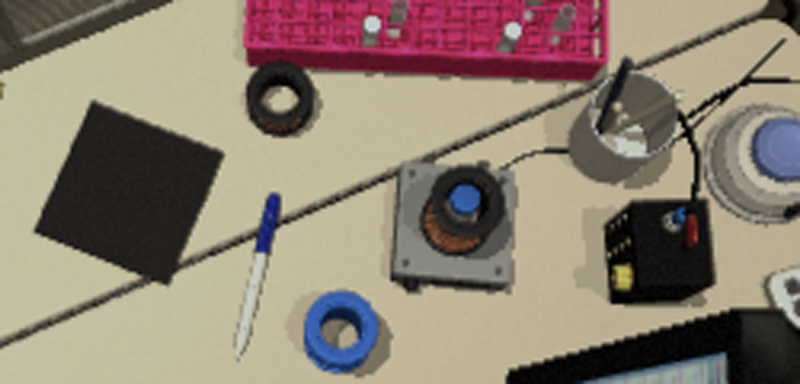

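The crop shows the copper coil on the grey stand, with the blue cap inside its bore, at crop (465,205) = top (315,204). The choice is confirmed. Before moving I'll check the surrounding clearances.

```bash
cat > c.py <<'E'
from h import *
W=[]
for n in("top","scene"):
    p=imaging.read_camera(n);W.append(cloud(p).reshape(-1,3))
    print(n,[proj(p,t) for t in([0,0,0],[0,0,.2],[.187,.49,.231],[.49,-.158,.125],[.49,.105,0])])
    if n=="top":
        w=cloud(p);g=p["pixels"].max(2)
        m=(g<75)&(np.hypot(w[...,0]-.495,w[...,1]-.105)<.1)&(w[...,2]<.02)
        print("mat",cv2.minAreaRect(w[m][:,:2].astype(np.float32)),w[m].mean(0))
Q=np.concatenate(W);Q=Q[(Q[:,2]>.14)&(Q[:,2]<.7)]
A=np.degrees(np.arctan2(Q[:,1],Q[:,0]));r=np.hypot(Q[:,0],Q[:,1])
for a in range(-40,71,5):
    s=(abs(A-a)<2.5)&(r>.2)&(r<.9);t=Q[s]
    if len(t):
        i=np.argsort(r[s])[len(t)//200];print(a,"min r %.3f"%r[s][i],"zmin/max near",t[r[s]<r[s][i]+.05][:,2].min().round(2),t[r[s]<r[s][i]+.05][:,2].max().round(2))
mm=Q[(Q[:,0]<.42)&(Q[:,1]<-.12)&(Q[:,0]>.1)];print("monitor max x,y",mm[:,0].max(),np.percentile(mm[:,1],[98,100]))
E
python3 c.py
```

```text
top [array([226., 407.]), array([218., 433.]), array([-14., 306.]), array([315., 204.]), array([210., 203.])]
mat ((0.4934261441230774, 0.11205801367759705), (0.1610637754201889, 0.1780988723039627), 19.707990646362305) [0.49518651 0.10459764 0.00098891]
scene [array([159., 424.]), array([134., 371.]), array([-65., 192.]), array([304., 191.]), array([201., 210.])]
-40 min r 0.303 zmin/max near 0.18 0.43
-35 min r 0.334 zmin/max near 0.18 0.41
-30 min r 0.369 zmin/max near 0.18 0.42
-25 min r 0.786 zmin/max near 0.14 0.58
-20 min r 0.819 zmin/max near 0.18 0.47
-15 min r 0.820 zmin/max near 0.14 0.46
-10 min r 0.763 zmin/max near 0.14 0.49
-5 min r 0.717 zmin/max near 0.14 0.53
0 min r 0.681 zmin/max near 0.14 0.57
5 min r 0.653 zmin/max near 0.14 0.61
10 min r 0.633 zmin/max near 0.14 0.64
15 min r 0.618 zmin/max near 0.14 0.67
20 min r 0.612 zmin/max near 0.14 0.69
25 min r 0.613 zmin/max near 0.14 0.69
30 min r 0.695 zmin/max near 0.36 0.47
65 min r 0.450 zmin/max near 0.29 0.3
70 min r 0.450 zmin/max near 0.25 0.3
monitor max x,y 0.3958342624470314 [-0.19839418 -0.18642555]
```

```bash
cat > sw.py <<'E'
from h import *
import sys
# polar sweep: target az(deg), r, z ; mid radius
def sweep(az1,r1,z1,rm,n):
    s=robot.read_state();p=s["eef_pos"];Rt=rot(s["tcp_rot"]).as_matrix();az0=np.degrees(np.arctan2(p[1],p[0]));r0=np.hypot(p[0],p[1])
    print("tool axes",Rt.round(3).tolist(),"az,r",az0,r0)
    for i in range(1,n+1):
        t=i/n;r=r0+(r1-r0)*t;k=np.sin(np.pi*t);r=r*(1-k)+rm*k;az=az0+(az1-az0)*t;a=np.radians(az)
        d=np.array([r*np.cos(a),r*np.sin(a),p[2]+(z1-p[2])*t])-p
        print(np.r_[Rt.T@d/.025,0,0,(az0-az)/5].round(2).tolist())
if __name__=="__main__": sweep(*map(float,sys.argv[1:5]),int(sys.argv[5]))
E
python3 sw.py -17.8 .517 .231 .44 18
```

```text
tool axes [[-0.934, 0.357, -0.0], [0.357, 0.934, 0.0], [0.0, 0.0, -1.0]] az,r 69.0997402922386 0.5249962413066204
[-1.72, -0.68, 0.0, 0.0, 0.0, 0.97]
[-3.32, -1.47, 0.0, 0.0, 0.0, 1.93]
[-4.82, -2.34, 0.0, 0.0, 0.0, 2.9]
[-6.21, -3.27, 0.0, 0.0, 0.0, 3.86]
[-7.51, -4.23, 0.0, 0.0, 0.0, 4.83]
[-8.74, -5.22, 0.0, 0.0, 0.0, 5.79]
[-9.9, -6.21, 0.0, 0.0, 0.0, 6.76]
[-11.02, -7.21, 0.0, 0.0, 0.0, 7.72]
[-12.1, -8.22, 0.01, 0.0, 0.0, 8.69]
[-13.17, -9.25, 0.01, 0.0, 0.0, 9.66]
[-14.23, -10.32, 0.01, 0.0, 0.0, 10.62]
[-15.28, -11.43, 0.01, 0.0, 0.0, 11.59]
[-16.31, -12.6, 0.01, 0.0, 0.0, 12.55]
[-17.31, -13.86, 0.01, 0.0, 0.0, 13.52]
[-18.27, -15.21, 0.01, 0.0, 0.0, 14.48]
[-19.17, -16.66, 0.01, 0.0, 0.0, 15.45]
[-19.97, -18.22, 0.01, 0.0, 0.0, 16.41]
[-20.65, -19.88, 0.01, 0.0, 0.0, 17.38]
```

Call:
{"op": "carry_out", "data": {
  "steps": [
    [[-1.7, -0.7, 0, 0, 0, 1, -1], [-3.3, -1.5, 0, 0, 0, 1.9, -1], [-4.8, -2.3, 0, 0, 0, 2.9, -1], [-6.2, -3.3, 0, 0, 0, 3.9, -1], [-7.5, -4.2, 0, 0, 0, 4.8, -1], [-8.7, -5.2, 0, 0, 0, 5.8, -1], [-9.9, -6.2, 0, 0, 0, 6.8, -1], [-11, -7.2, 0, 0, 0, 7.7, -1], [-12.1, -8.2, 0, 0, 0, 8.7, -1], [-13.2, -9.2, 0, 0, 0, 9.7, -1], [-14.2, -10.3, 0, 0, 0, 10.6, -1], [-15.3, -11.4, 0, 0, 0, 11.6, -1], [-16.3, -12.6, 0, 0, 0, 12.6, -1], [-17.3, -13.9, 0, 0, 0, 13.5, -1], [-18.3, -15.2, 0, 0, 0, 14.5, -1], [-19.2, -16.7, 0, 0, 0, 15.4, -1], [-20, -18.2, 0, 0, 0, 16.4, -1], [-20.65, -19.88, 0, 0, 0, 17.38, -1], [-20.65, -19.88, 0, 0, 0, 17.38, -1]]
  ]
}}

```text
clock: 3.35
eef_pos: [0.4921, -0.1625, 0.2308]
tcp_rot: [0.0, 0.81, 0.586, -0.001]
wrist_force: [0.1, 0.3, 0.4]
grip_width: 0.998
grip_force: 0.0
```

```bash
cat > d.py <<'E'
from h import *
import sys
s=robot.read_state();print(s["eef_pos"],rot(s["tcp_rot"]).as_matrix().round(3).tolist(),s["clock"],np.round(s["q"],3),s["wrist_force"],s["grip_width"])
a=[imaging.read_camera(n)["pixels"] for n in("scene","top")]
a=[a[0][90:290,150:400],a[1][100:300,170:420]]
cv2.imwrite(sys.argv[1],cv2.resize(np.hstack(a),None,fx=1.6,fy=1.6,interpolation=cv2.INTER_CUBIC)[:,:,::-1])
E
python3 d.py pics/hover.png
```

```text
[ 0.49212607 -0.16249124  0.23078843] [[0.313, 0.95, -0.001], [0.95, -0.313, -0.001], [-0.001, -0.0, -1.0]] 3.35 [-3.180e-01  1.130e-01 -5.500e-02  1.403e+00 -1.000e-03  1.571e+00] [0.12703247 0.26633807 0.40867653] 0.9982374817629525
```

View pics/hover.png

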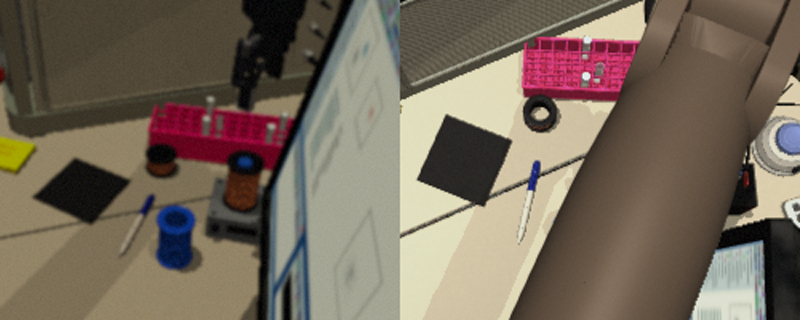

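The left half shows the gripper above the copper coil (scene-crop (245,180)), with the arm high and clear of the monitor. The mat, pen and blue coil are undisturbed.

Call:
{"op": "carry_out", "data": {
  "steps": [
    [[0, 0, 1, 0, 0, 0, -1], [0, 0, 2, 0, 0, 0, -1], [0, 0, 2.6, 0, 0, 0, -1], [0, 0, 2.6, 0, 0, 0, -1], [0, 0, 2.6, 0, 0, 0, -1]]
  ]
}}

```text
clock: 3.95
eef_pos: [0.4923, -0.157, 0.1668]
tcp_rot: [-0.0, 0.807, 0.59, 0.0]
wrist_force: [-0.5, 0.7, -0.0]
grip_width: 0.999
grip_force: 0.0
```

```bash
cat > e.py <<'E'
from h import *
import sys
s=robot.read_state();p=np.array(s["eef_pos"]);M=rot(s["tcp_rot"]);print(p.round(4),s["tcp_rot"],s["clock"],s["wrist_force"],s["grip_width"])
t=np.array(list(map(float,sys.argv[1:4])));print("tool units",(M.inv().apply(t-p)/.025).round(3))
E
python3 e.py .4925 -.158 .07
```

```text
[ 0.4923 -0.157   0.1668] [-3.66210784e-05  8.07453642e-01  5.89931022e-01  6.81059475e-05] 3.95 [-0.50188576  0.69871188 -0.01322317] 0.9990495718516829
tool units [-0.037  0.019  3.873]
```

Call:
{"op": "carry_out", "data": {
  "steps": [
    [[0, 0, 0.8, 0, 0, 0, -1], [0, 0, 1.6, 0, 0, 0, -1], [0, 0, 2.4, 0, 0, 0, -1], [0, 0, 3.2, 0, 0, 0, -1], [0, 0, 3.85, 0, 0, 0, -1], [0, 0, 3.85, 0, 0, 0, -1], [0, 0, 3.85, 0, 0, 0, -1], [0, 0, 3.85, 0, 0, 0, 1], [0, 0, 3.85, 0, 0, 0, 1], [0, 0, 3.85, 0, 0, 0, 1], [0, 0, 3.85, 0, 0, 0, 1], [0, 0, 3.85, 0, 0, 0, 1], [0, 0, 3.85, 0, 0, 0, 1], [0, 0, 3.85, 0, 0, 0, 1], [0, 0, 3.85, 0, 0, 0, 1], [0, 0, 3.85, 0, 0, 0, 1]]
  ]
}}

```text
clock: 5.55
eef_pos: [0.4927, -0.1582, 0.0716]
tcp_rot: [0.001, 0.808, 0.589, 0.001]
wrist_force: [-1.7, 1.1, 5.1]
grip_width: 0.635
grip_force: 55.7
```

Call:
{"op": "carry_out", "data": {
  "steps": [
    [[0, 0, 0, 0, 0, 0, 1], [0, 0, -0.3, 0, 0, 0, 1], [0, 0, -0.6, 0, 0, 0, 1], [0, 0, -1.0, 0, 0, 0, 1], [0, 0, -1.0, 0, 0, 0, 1]]
  ]
}}

```text
clock: 6.05
eef_pos: [0.4933, -0.1584, 0.0969]
tcp_rot: [0.001, 0.808, 0.589, 0.001]
wrist_force: [0.1, -0.1, 0.1]
grip_width: 0.637
grip_force: 55.2
```

```bash
python3 d.py pics/lift.png
```

```text
[ 0.49332556 -0.15838772  0.09694448] [[0.306, 0.952, 0.003], [0.952, -0.306, -0.001], [-0.0, 0.003, -1.0]] 6.05 [-0.311  0.145 -0.314  1.109 -0.     1.571] [ 0.13246547 -0.09960714  0.08496598] 0.6373193720687488
```

View pics/lift.png

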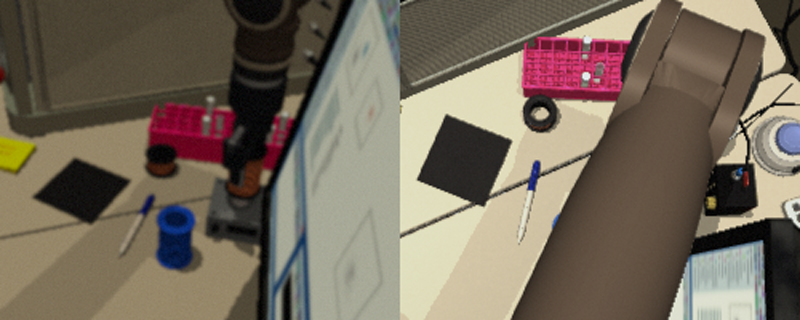

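The picture is too small to confirm it, but the coil at (245,178) seems to have risen with the fingers. I'll lift the rest of the way and measure.

Call:
{"op": "carry_out", "data": {
  "steps": [
    [[0, 0, -0.5, 0, 0, 0, 1], [0, 0, -1, 0, 0, 0, 1], [0, 0, -1.5, 0, 0, 0, 1], [0, 0, -2, 0, 0, 0, 1], [0, 0, -2.5, 0, 0, 0, 1], [0, 0, -3.1, 0, 0, 0, 1], [0, 0, -3.1, 0, 0, 0, 1], [0, 0, -3.1, 0, 0, 0, 1]]
  ]
}}

```text
clock: 6.95
eef_pos: [0.4925, -0.1581, 0.1729]
tcp_rot: [0.0, 0.808, 0.589, 0.0]
wrist_force: [-0.2, -0.6, -1.8]
grip_width: 0.636
grip_force: 55.3
```

```bash
cat > f.py <<'E'
from h import *
p=imaging.read_camera("scene");w=cloud(p)
for l in("coil_mid","tube_mid","stand"):
    for d in imaging.regions_of(p,l)[:3]:
        q=w[d["mask"]];q=q[~np.isnan(q[:,0])];print(l,round(d["confidence"],2),np.median(q,0).round(3),np.percentile(q[:,2],[2,98]).round(3),len(q))
cv2.imwrite("pics/lift2.png",cv2.resize(p["pixels"][100:250,220:370],None,fx=4,fy=4,interpolation=cv2.INTER_CUBIC)[:,:,::-1])
E
python3 f.py; python3 sw.py 12 .507 .18 .49 10
```

```text
coil_mid 0.91 [ 0.472 -0.169  0.183] [0.149 0.227] 456
coil_mid 0.83 [ 0.378 -0.077  0.057] [0.    0.081] 830
stand 0.58 [ 0.462 -0.152  0.044] [0.004 0.081] 1156
stand 0.21 [0.535 0.261 0.01 ] [0.001 0.013] 521
tool axes [[0.306, 0.952, -0.001], [0.952, -0.306, 0.0], [-0.0, -0.001, -1.0]] az,r -17.79733547126405 0.5165637655122689
[1.06, -0.38, -0.03, 0.0, 0.0, -0.6]
[2.08, -0.76, -0.07, 0.0, 0.0, -1.19]
[3.07, -1.12, -0.1, 0.0, 0.0, -1.79]
[4.06, -1.44, -0.13, 0.0, 0.0, -2.38]
[5.04, -1.72, -0.16, 0.0, 0.0, -2.98]
[6.03, -1.97, -0.2, 0.0, 0.0, -3.58]
[7.03, -2.21, -0.23, 0.0, 0.0, -4.17]
[8.05, -2.45, -0.26, 0.0, 0.0, -4.77]
[9.07, -2.73, -0.29, 0.0, 0.0, -5.36]
[10.08, -3.06, -0.33, 0.0, 0.0, -5.96]
```

View pics/lift2.png

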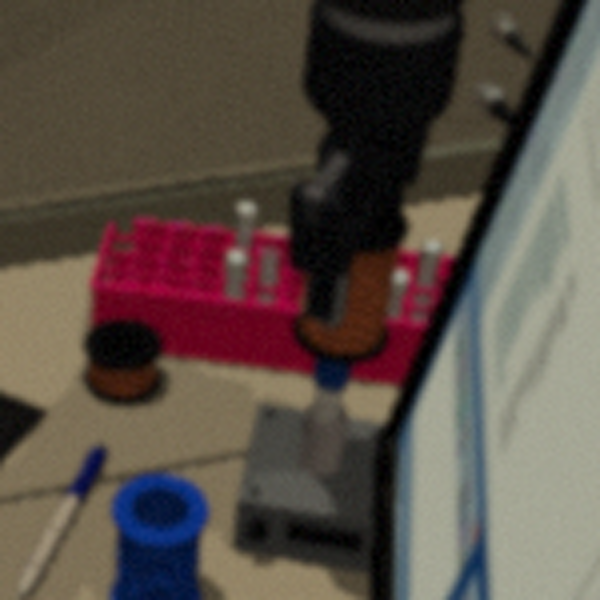

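The coil is clear of the spindle, its bottom rim at crop (342,345) or about z .147. The blue cap stays in the spindle at (330,375). Next I swing over to the mat.

Call:
{"op": "carry_out", "data": {
  "steps": [
    [[0, 0, -0.3, 0, 0, 0, 1], [0.5, -0.2, -0.3, 0, 0, -0.3, 1], [1.1, -0.4, -0.3, 0, 0, -0.6, 1], [2.1, -0.8, -0.3, 0, 0, -1.2, 1], [3.1, -1.1, -0.3, 0, 0, -1.8, 1], [4.1, -1.4, -0.3, 0, 0, -2.4, 1], [5, -1.7, -0.3, 0, 0, -3, 1], [6, -2, -0.3, 0, 0, -3.6, 1], [7, -2.2, -0.3, 0, 0, -4.2, 1], [8, -2.5, -0.3, 0, 0, -4.8, 1], [9.1, -2.7, -0.3, 0, 0, -5.4, 1], [9.7, -2.9, -0.3, 0, 0, -5.7, 1], [10.1, -3.1, -0.3, 0, 0, -6, 1], [10.1, -3.1, -0.3, 0, 0, -6, 1], [10.1, -3.1, -0.3, 0, 0, -6, 1], [10.1, -3.1, -0.3, 0, 0, -6, 1]]
  ]
}}

```text
clock: 8.75
eef_pos: [0.4955, 0.1056, 0.1801]
tcp_rot: [0.0, 0.628, 0.778, -0.0]
wrist_force: [0.1, -0.2, -1.6]
grip_width: 0.632
grip_force: 55.3
```

```bash
python3 e.py .495 .105 .033; cat > g.py <<'E'
from h import *
p=imaging.read_camera("scene");w=cloud(p)
for l in("coil_mid","mat"):
    for d in imaging.regions_of(p,l)[:3]:
        q=w[d["mask"]];q=q[~np.isnan(q[:,0])];print(l,round(d["confidence"],2),np.median(q,0).round(3),np.percentile(q[:,2],[0.5,2,5,98]).round(3),len(q))
E
python3 g.py
```

```text
[0.4955 0.1056 0.1801] [ 9.23505990e-05  6.28261714e-01  7.78002056e-01 -1.05878143e-04] 8.75 [ 0.11353136 -0.20310288 -1.56079594] 0.6317459001496628
tool units [-0.016 -0.025  5.883]
coil_mid 0.73 [0.481 0.088 0.184] [0.155 0.155 0.157 0.233] 376
coil_mid 0.69 [ 0.377 -0.077  0.058] [0.002 0.003 0.004 0.081] 758
mat 0.89 [0.491 0.105 0.002] [-0.001 -0.     0.     0.005] 1333
```

Call:
{"op": "carry_out", "data": {
  "steps": [
    [[0, 0, 0.8, 0, 0, 0, 1], [0, 0, 1.6, 0, 0, 0, 1], [0, 0, 2.4, 0, 0, 0, 1], [0, 0, 3.2, 0, 0, 0, 1], [0, 0, 4, 0, 0, 0, 1], [0, 0, 4.6, 0, 0, 0, 1], [0, 0, 5.1, 0, 0, 0, 1], [0, 0, 5.4, 0, 0, 0, 1], [0, 0, 5.6, 0, 0, 0, 1], [0, 0, 5.7, 0, 0, 0, 1], [0, 0, 5.8, 0, 0, 0, 1], [0, 0, 5.8, 0, 0, 0, 1], [0, 0, 5.84, 0, 0, 0, 1], [0, 0, 5.88, 0, 0, 0, 1], [0, 0, 5.92, 0, 0, 0, 1], [0, 0, 5.92, 0, 0, 0, 1], [0, 0, 5.92, 0, 0, 0, 1]]
  ]
}}

```text
clock: 10.6
eef_pos: [0.4957, 0.1061, 0.0321]
tcp_rot: [0.0, 0.628, 0.778, 0.0]
wrist_force: [-0.7, -0.1, -0.7]
grip_width: 0.636
grip_force: 55.3
```

Call:
{"op": "carry_out", "data": {
  "steps": [
    [[0, 0, 0.03, 0, 0, 0, 1], [0, 0, 0.06, 0, 0, 0, 1], [0, 0, 0.06, 0, 0, 0, 1]]
  ]
}}

```text
clock: 10.9
eef_pos: [0.4956, 0.1061, 0.0304]
tcp_rot: [-0.0, 0.628, 0.778, -0.0]
wrist_force: [0.2, 0.5, -1.4]
grip_width: 0.632
grip_force: 55.3
```

Call:
{"op": "carry_out", "data": {
  "steps": [
    [[0, 0, 0.03, 0, 0, 0, 1], [0, 0, 0.05, 0, 0, 0, 1], [0, 0, 0.05, 0, 0, 0, 1]]
  ]
}}

```text
clock: 11.2
eef_pos: [0.4957, 0.1061, 0.0297]
tcp_rot: [0.0, 0.628, 0.778, 0.0]
wrist_force: [-1.6, -0.3, 3.6]
grip_width: 0.637
grip_force: 55.8
```

Contact at 3.6 N. Now release and rise.

Call:
{"op": "carry_out", "data": {
  "steps": [
    [[0, 0, 0, 0, 0, 0, 0], [0, 0, 0, 0, 0, 0, -0.5], [0, 0, 0, 0, 0, 0, -1], [0, 0, 0, 0, 0, 0, -1], [0, 0, 0, 0, 0, 0, -1], [0, 0, 0, 0, 0, 0, -1], [0, 0, 0, 0, 0, 0, -1], [0, 0, 0, 0, 0, 0, -1], [0, 0, -0.4, 0, 0, 0, -1], [0, 0, -1, 0, 0, 0, -1], [0, 0, -2, 0, 0, 0, -1], [0, 0, -3, 0, 0, 0, -1], [0, 0, -4, 0, 0, 0, -1], [0, 0, -5, 0, 0, 0, -1], [0, 0, -6, 0, 0, 0, -1], [0, 0, -7, 0, 0, 0, -1], [0, 0, -7, 0, 0, 0, -1], [0, 0, -7, 0, 0, 0, -1]]
  ]
}}

```text
clock: 13.0
eef_pos: [0.496, 0.1061, 0.2052]
tcp_rot: [0.001, 0.628, 0.778, 0.001]
wrist_force: [0.7, -0.2, -0.5]
grip_width: 1.003
grip_force: 0.0
```

```bash
cat > k.py <<'E'
from h import *
p=imaging.read_camera("scene");w=cloud(p)
for l in("coil_mid","mat","tube_mid"):
    for d in imaging.regions_of(p,l)[:3]:
        q=w[d["mask"]];q=q[~np.isnan(q[:,0])];print(l,round(d["confidence"],2),np.median(q,0).round(3),np.percentile(q[:,2],[0.5,2,5,98]).round(3),len(q))
# blue cap near spindle
c=p["pixels"].astype(int);m=(c[...,2]>c[...,0]+25)&(np.hypot(w[...,0]-.492,w[...,1]+.158)<.03)&(w[...,2]>.1)
q=w[m];print("cap",len(q),q.mean(0).round(4),q.min(0).round(4),q.max(0).round(4))
t=q[q[:,2]>.119];print("cap top",len(t),t[:,:2].mean(0))
cv2.imwrite("pics/placed.png",cv2.resize(p["pixels"][120:270,150:350],None,fx=3.5,fy=3.5,interpolation=cv2.INTER_CUBIC)[:,:,::-1])
E
python3 k.py; python3 sw.py -17.8 .517 .2 .49 10
```

```text
coil_mid 0.95 [0.48  0.101 0.056] [-0.003 -0.001  0.002  0.083] 714
coil_mid 0.71 [ 0.378 -0.078  0.059] [0.    0.003 0.004 0.081] 787
mat 0.83 [0.474 0.09  0.002] [-0.001 -0.     0.     0.005] 935
tube_mid 0.66 [ 0.486 -0.156  0.11 ] [-0.002 -0.001  0.083  0.123] 121
cap 55 [ 0.4892 -0.1561  0.1207] [ 0.4817 -0.1648  0.1132] [ 0.5011 -0.1472  0.124 ]
cap top 42 [ 0.49078038 -0.15597293]
tool axes [[-0.211, 0.977, -0.002], [0.977, 0.211, -0.0], [-0.0, -0.002, -1.0]] az,r 12.078111755931573 0.5062793148821633
[-1.05, -0.2, 0.01, 0.0, 0.0, 0.6]
[-2.07, -0.46, 0.03, 0.0, 0.0, 1.2]
[-3.08, -0.75, 0.04, 0.0, 0.0, 1.79]
[-4.06, -1.05, 0.05, 0.0, 0.0, 2.39]
[-5.05, -1.32, 0.07, 0.0, 0.0, 2.99]
[-6.04, -1.57, 0.08, 0.0, 0.0, 3.59]
[-7.06, -1.79, 0.1, 0.0, 0.0, 4.18]
[-8.1, -1.97, 0.11, 0.0, 0.0, 4.78]
[-9.18, -2.15, 0.12, 0.0, 0.0, 5.38]
[-10.3, -2.34, 0.14, 0.0, 0.0, 5.98]
```

View pics/placed.png

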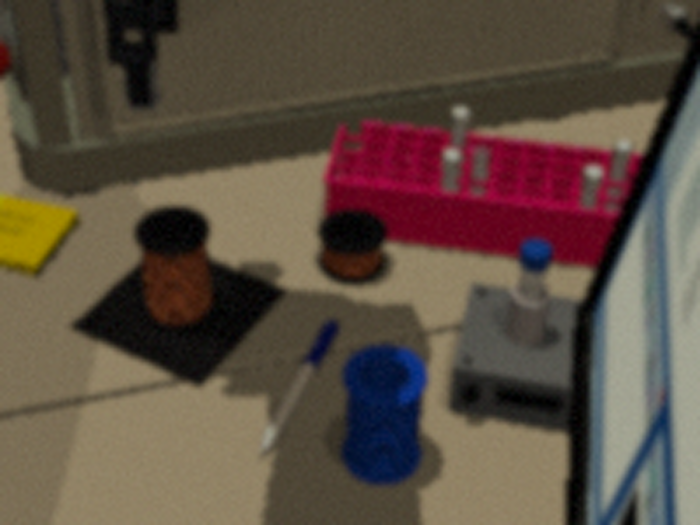

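The coil stands upright mid-mat at (175,265). The tube with its blue cap stands in the spindle at (536,255), and the bystanders are unmoved. Next I swing to the tube.

Call:
{"op": "carry_out", "data": {
  "steps": [
    [[-1, -0.2, 0, 0, 0, 0.6, -1], [-2.1, -0.5, 0, 0, 0, 1.2, -1], [-3.1, -0.8, 0, 0, 0, 1.8, -1], [-4.1, -1, 0, 0, 0, 2.4, -1], [-5, -1.3, 0, 0, 0, 3, -1], [-6, -1.6, 0, 0, 0, 3.6, -1], [-7.1, -1.8, 0, 0, 0, 4.2, -1], [-8.1, -2, 0, 0, 0, 4.8, -1], [-9.2, -2.2, 0, 0, 0, 5.4, -1], [-10.3, -2.34, 0, 0, 0, 6, -1], [-10.3, -2.34, 0, 0, 0, 6, -1], [-10.3, -2.34, 0, 0, 0, 6, -1], [-10.3, -2.34, 0, 0, 0, 6, -1]]
  ]
}}

```text
clock: 14.5
eef_pos: [0.4926, -0.1573, 0.2038]
tcp_rot: [-0.001, 0.808, 0.59, -0.0]
wrist_force: [-0.3, 0.1, 0.0]
grip_width: 1.002
grip_force: 0.0
```

```bash
python3 e.py .492 -.157 .094
```

```text
[ 0.4926 -0.1573  0.2038] [-5.29348083e-04  8.07734445e-01  5.89546208e-01 -2.33462130e-04] 14.5 [-0.33779645  0.07404925  0.03713048] 1.0018105614910595
tool units [ 4.000e-03 -2.000e-02  4.393e+00]
```

Call:
{"op": "carry_out", "data": {
  "steps": [
    [[0, 0, 0.8, 0, 0, 0, -1], [0, 0, 1.6, 0, 0, 0, -1], [0, 0, 2.4, 0, 0, 0, -1], [0, 0, 3.2, 0, 0, 0, -1], [0, 0, 3.9, 0, 0, 0, -1], [0, 0, 4.4, 0, 0, 0, -1], [0, 0, 4.4, 0, 0, 0, -1], [0, 0, 4.4, 0, 0, 0, 0], [0, 0, 4.4, 0, 0, 0, 0], [0, 0, 4.4, 0, 0, 0, 0.3], [0, 0, 4.4, 0, 0, 0, 1], [0, 0, 4.4, 0, 0, 0, 1], [0, 0, 4.4, 0, 0, 0, 1], [0, 0, 4.4, 0, 0, 0, 1], [0, 0, 4.4, 0, 0, 0, 1], [0, 0, 4.4, 0, 0, 0, 1], [0, 0, 4.4, 0, 0, 0, 1], [0, 0, 4.4, 0, 0, 0, 1]]
  ]
}}

```text
clock: 16.3
eef_pos: [0.4932, -0.1581, 0.0947]
tcp_rot: [0.0, 0.808, 0.589, 0.0]
wrist_force: [0.1, 0.5, 4.8]
grip_width: 0.239
grip_force: 58.5
```

Call:
{"op": "carry_out", "data": {
  "steps": [
    [[0, 0, 0, 0, 0, 0, 1], [0, 0, -0.4, 0, 0, 0, 1], [0, 0, -0.9, 0, 0, 0, 1], [0, 0, -1.4, 0, 0, 0, 1], [0, 0, -1.9, 0, 0, 0, 1], [0, 0, -2.4, 0, 0, 0, 1], [0, 0, -2.9, 0, 0, 0, 1], [0, 0, -3.4, 0, 0, 0, 1], [0, 0, -3.9, 0, 0, 0, 1], [0, 0, -4.4, 0, 0, 0, 1], [0, 0, -4.9, 0, 0, 0, 1], [0, 0, -5.4, 0, 0, 0, 1], [0, 0, -5.8, 0, 0, 0, 1], [0, 0, -5.8, 0, 0, 0, 1], [0, 0, -5.8, 0, 0, 0, 1], [0, 0, -5.8, 0, 0, 0, 1]]
  ]
}}

```text
clock: 17.9
eef_pos: [0.4926, -0.1579, 0.2386]
tcp_rot: [-0.0, 0.808, 0.589, -0.0]
wrist_force: [-0.1, -0.5, -0.1]
grip_width: 0.239
grip_force: 58.6
```

```bash
cat > l.py <<'E'
from h import *
import sys
s=robot.read_state();print(np.round(s["q"],3),rot(s["tcp_rot"]).as_matrix().round(3).tolist())
p=imaging.read_camera("scene");w=cloud(p)
for l in("coil_mid","tube_mid"):
    for d in imaging.regions_of(p,l)[:3]:
        q=w[d["mask"]];q=q[~np.isnan(q[:,0])];print(l,round(d["confidence"],2),np.median(q,0).round(3),np.percentile(q,[2,98],axis=0).round(3).tolist(),len(q))
cv2.imwrite(sys.argv[1],cv2.resize(p["pixels"][70:270,150:370],None,fx=2.9,fy=2.9,interpolation=cv2.INTER_CUBIC)[:,:,::-1])
E
python3 l.py pics/up.png
```

```text
[-0.31   0.112 -0.039  1.421  0.     1.571] [[0.306, 0.952, -0.001], [0.952, -0.306, 0.0], [0.0, -0.001, -1.0]]
coil_mid 0.92 [0.479 0.101 0.059] [[0.468, 0.081, 0.005], [0.516, 0.13, 0.083]] 672
coil_mid 0.58 [ 0.378 -0.077  0.058] [[0.368, -0.1, 0.003], [0.416, -0.052, 0.081]] 793
tube_mid 0.8 [ 0.485 -0.156  0.198] [[0.481, -0.164, 0.157], [0.489, -0.148, 0.229]] 195
tube_mid 0.74 [ 0.465 -0.153  0.044] [[0.442, -0.191, 0.003], [0.529, -0.115, 0.084]] 1212
```

View pics/up.png

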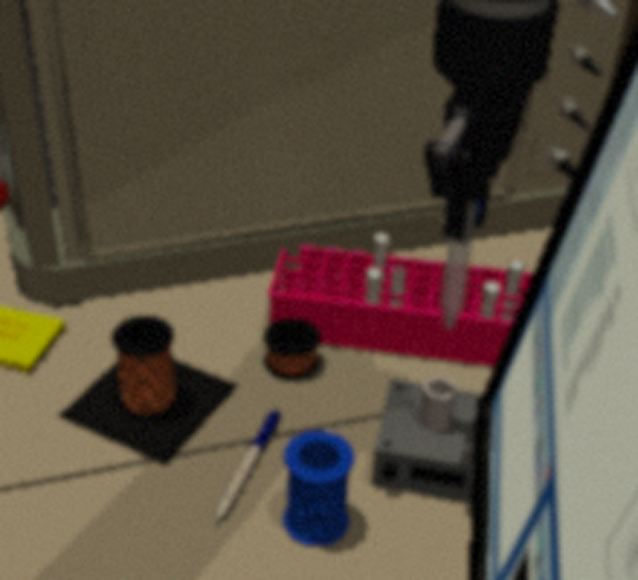

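The tube is out and held, hanging below the fingers at (455,270); the spindle at (440,400) is empty. I swing away from the monitor before tilting.

```bash
python3 sw.py 0 .48 .29 .49 8
```

```text
tool axes [[0.306, 0.952, -0.001], [0.952, -0.306, 0.0], [-0.0, -0.001, -1.0]] az,r -17.772056503233177 0.5172973406677585
[0.78, -0.55, -0.26, 0.0, 0.0, -0.44]
[1.53, -0.94, -0.51, 0.0, 0.0, -0.89]
[2.28, -1.19, -0.77, 0.0, 0.0, -1.33]
[3.03, -1.33, -1.02, 0.0, 0.0, -1.78]
[3.78, -1.45, -1.28, 0.0, 0.0, -2.22]
[4.52, -1.63, -1.54, 0.0, 0.0, -2.67]
[5.22, -1.94, -1.79, 0.0, 0.0, -3.11]
[5.86, -2.41, -2.05, 0.0, 0.0, -3.55]
```

Call:
{"op": "carry_out", "data": {
  "steps": [
    [[0, 0, -0.8, 0, 0, 0, 1], [0, 0, -1.6, 0, 0, 0, 1], [0.8, -0.5, -2, 0, 0, -0.4, 1], [1.5, -0.9, -2, 0, 0, -0.9, 1], [2.3, -1.2, -2, 0, 0, -1.3, 1], [3, -1.3, -2, 0, 0, -1.8, 1], [3.8, -1.5, -2, 0, 0, -2.2, 1], [4.5, -1.6, -2, 0, 0, -2.7, 1], [5.2, -1.9, -2, 0, 0, -3.1, 1], [5.9, -2.4, -2, 0, 0, -3.5, 1], [5.9, -2.4, -2, 0, 0, -3.5, 1], [5.9, -2.4, -2, 0, 0, -3.5, 1]]
  ]
}}

```text
clock: 19.25
eef_pos: [0.4808, 0.0009, 0.2892]
tcp_rot: [0.0, 0.709, 0.705, -0.0]
wrist_force: [0.3, 0.0, -0.7]
grip_width: 0.239
grip_force: 58.7
```

Call:
{"op": "carry_out", "data": {
  "steps": [
    [[0, 0, 0, -0.7, 0, 0, 1], [0, 0, 0, -1.4, 0, 0, 1], [0, 0, 0, -2.1, 0, 0, 1], [0, 0, 0, -2.8, 0, 0, 1], [0, 0, 0, -3.5, 0, 0, 1], [0, 0, 0, -4.2, 0, 0, 1], [0, 0, 0, -4.9, 0, 0, 1], [0, 0, 0, -5.6, 0, 0, 1], [0, 0, 0, -6.3, 0, 0, 1], [0, 0, 0, -7, 0, 0, 1], [0, 0, 0, -7.7, 0, 0, 1], [0, 0, 0, -8.4, 0, 0, 1], [0, 0, 0, -9, 0, 0, 1], [0, 0, 0, -9, 0, 0, 1], [0, 0, 0, -9, 0, 0, 1], [0, 0, 0, -9, 0, 0, 1], [0, 0, 0, -9, 0, 0, 1]]
  ]
}}

```text
clock: 20.95
eef_pos: [0.4814, 0.0006, 0.2898]
tcp_rot: [0.271, 0.655, 0.652, 0.27]
wrist_force: [0.2, 0.3, -0.6]
grip_width: 0.238
grip_force: 58.7
```

```bash
python3 l.py pics/tilt.png
```

```text
[ 0.007 -0.578 -0.72   0.644 -0.009  1.579] [[0.006, 0.707, 0.707], [1.0, -0.004, -0.004], [-0.0, 0.707, -0.707]]
coil_mid 0.8 [0.479 0.101 0.059] [[0.468, 0.082, 0.006], [0.516, 0.128, 0.083]] 654
coil_mid 0.62 [ 0.378 -0.078  0.057] [[0.368, -0.1, 0.003], [0.415, -0.052, 0.081]] 788
tube_mid 0.49 [ 0.497 -0.005  0.269] [[0.447, -0.01, 0.182], [0.675, 0.041, 0.317]] 89
```

View pics/tilt.png

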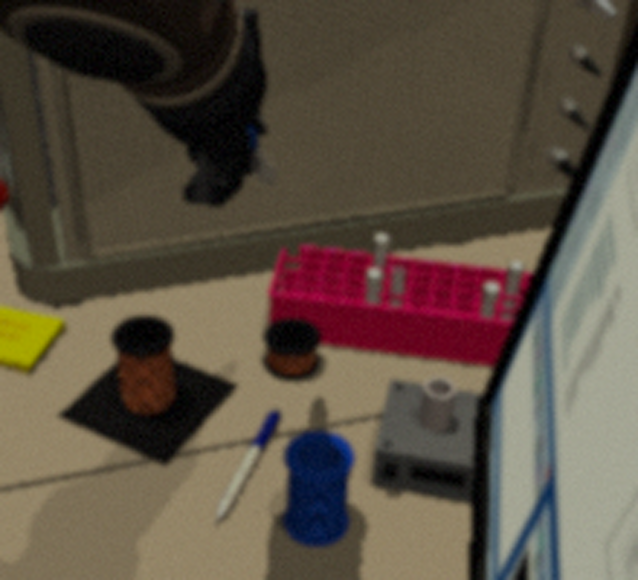

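The tube is still in the fingers at (258,155), tool tilted 45° and cap end up, with its middle at about z .26. The coil stands on the mat at (145,365). I hand in.

```bash
python3 -c "
from bench import job
print(job.job_done())"
```

```text
the job is handed in; nothing more can be done
None
```

I handed the job in at about 21 s on the robot's clock: the coil stands upright near the middle of the mat, and the tube is held still, cap end up, tilted about 45° with its middle roughly 26 cm above the bench; no verdict came back.

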